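# Hang the trimming hammer in its spring-catch ring

## Robot

A 7-joint arm with a two-finger parallel gripper is mounted at the origin on a cart in front of the work surface, level with it; the furniture and walls round the work are solid. World frame = base frame: x ahead of the robot, y to its left, z up, the work surface at z = 0. Lengths are in mm, angles in rad, forces in N, time in s.
With the tool pointing down it reaches from about 425 to 925 mm from the base axis. Payload 6.8 kg.
Tool frame: the origin (TCP) lies midway between the tips of the shut fingers; the grasp point (between the pads) lies 19 mm behind it; z points along the fingers, y is the line along which they close (so a half turn about z gives the same grasp; the last joint's range is limited). The gripper opens to 85 mm and grips with 20 to 120 N. Pads are 22 mm wide; open, the fingers measure 114 mm over their backs; the gripper's body (76 mm by 85 mm) begins 54 mm behind the grasp point. The pads swing forward as they close: fully open they stand 13 mm farther back than shut.
Start: joints at [-1.266, 0.477, 0.022, 1.555, -0.011, 1.109, -0.083], TCP at [270.792, 618.32, 204.608] pointing down, gripper open.
Joint ranges: [-2.96, 2.96], [-0.34, 2.1], [-1.41, 1.46], [0.24, 2.44], [-1.37, 4.51], [0.17, 1.92], [-2.96, 2.96]. Speed limits (rad/s): [2.39, 2.39, 3.14, 3.14, 3.14, 3.14, 3.14].

## Interface

Orientations are given as [roll, pitch, yaw] about the fixed x, y, z axes, in that order (R = Rz(yaw) Ry(pitch) Rx(roll)).
In Python, from bench import arm, eyes, close_job gives the robot as it stands.
- The arm moves only by the tool jog_arm, never from a script. Its arguments are lists of equal length, an entry for each row: "turn": the turn, a rotation vector about the world's x, y, z each as a share of 360 degrees, from -1 to 1, a list of three; "linear": the shift along the world's x, y, z each as a share of 0.1 m, from -1 to 1, a list of three; "jaw": the opening, from 0 (shut) to 1 (fully open). In form: {"turn": [[wx, wy, wz], ...], "linear": [[dx, dy, dz], ...], "jaw": [jaw, ...]}. A call has exactly 5 rows; each row is the pose to reach, as a shift and turn from the pose commanded when the call began, turning the shorter way round; what a row does not reach only later rows make up. A row lasts 1/8 s, in which the tool goes at most 62.5 mm and 10.7 degrees, less where a joint would pass 70% of its speed; a pose out of reach is approached as far as the arm can. A call with a number of a shift or a turn outside -1 to 1 is refused whole. A call with a gripper value outside its range is refused whole. The fingers move at their own pace and stop on an object; the grip force is fixed at half the most. Time passes only in rows, so rows that repeat a pose let the fingers close, or fill a call up. It gives the time, the measured TCP pose, the force, the opening and the grip force at its end, in the units of the state.
- arm.state(): the state, without advancing time (a new reading comes with each control period).
- eyes.snapshot(name): name is "side" or "top" or "wrist"; returns a dict with "frame" (480x640x3 uint8, red, green, blue), "mtx" (3x3 intrinsics, pixels), "k1" (the pictures are not rectified: a ray, as slopes to the right and down, at radius r is drawn at 1 + k1 r^2 times it, then the intrinsics apply), "R" (3x3) and "t" (3): a world point X has camera coordinates R X + t. Camera axes: x right, y down, z forward; pixel columns grow to the right and rows downward; lengths in mm; the calibration is good to about 2 mm. A picture is of the moment at which its call begins. There is no depth.
- close_job(): hands the job in; it is judged then, once.
The state is a dict: "time": time; "q": joint angles; "joint_velocities": joint speeds; "tau": joint torques, N m; "tool_pos": TCP position; "tcp_rot": TCP orientation; "ft_force": force on the tool from outside, world axes, zero at the start; "ft_torque": the same for the moment, N m; "finger_gap": finger opening in mm; "grip_force": force on a finger pad.
Only numpy, scipy, OpenCV 4.12 (cv2) and the standard library are available. Lean on these libraries where they do the work, as an engineer would, in place of code of your own. Each camera call takes 0.05 s, during which the arm holds its last target. There are 200 camera calls.

## Task

The small trimming hammer has been left standing in the wooden block. Hang it back in its ring holder: guide it handle first down through the ring, then press it past the spring catch until the head sits fully home on the ring, and let go. Do not drop it in or force it: never press the hammer against the holder with more than about 25 N. Leave the jar, the vial and the petri dish where they stand.

Things in the scene. Friction and masses are not known exactly. Their poses are not given: they have to be found in the camera images.
- hammer: small trimming hammer, 140 mm long, about 0.24 kg, at the start standing head-up in the wooden block. Origin: centre of the butt (free end of the round wooden handle); z runs up the handle to the head, x along the head (striking face +x, wedge peen -x), y through its flat cheeks.
- hammer_grip (a point): centre of the steel head, 129 mm up from the butt. The head is 22 mm high, 65 mm long; its flat cheeks are 22 mm apart over the middle 36 mm: grip across them (along hammer y) from above, fingertips a few mm above the head's underside, since the ring comes up against that underside.
- hammer_butt (a point): centre of the handle's lower end. The butt is 18.6 mm across from 3 to 12 mm up, bevelled to 15.2 mm at the very end; above it the waist is 15 mm.
- hammer_neck (a point): on the handle's axis at the head's underside, 118 mm up from the butt: this face must rest on the ring. Just under it a 12 mm neck, 14.5 mm long, then a brass ferrule 20 mm across that slopes in and out (14.5 to 28 mm below this face, widest at 19.5 to 24).
- block: wooden block 100 x 60 x 55 mm, fixed. Origin: centre of its underside, x along its length. The hammer stands in its 23 mm hole, 45 mm deep, at x = -20 mm; two narrower holes are empty.
- stand: ring holder, fixed. Grey foot 130 x 80 x 12 mm, origin at the centre of its underside; a 12 mm post, 156 mm high, at x = +50 mm; a boss head on it holds a rod with a flat steel ring (48 mm outside, 10 mm thick, upright bore of 23 mm with a 1.5 mm bevel). The ring stands firm under ordinary forces.
- ring_place (a point): fixed point of the stand where the centre of the ring's top face is meant to be: 95 mm before the post (x = -45 mm), 145 mm up. The height is true; in plan the ring was clamped by hand and may lie up to 8 mm off along the stand's x and 8 mm along its y. That is not measured: look, or feel for the bore with the butt.
- catch_place (a point): spring catch, 14 mm below ring_place: two sprung rollers of 8 mm, 16 mm apart across the stand's y, which move with the ring. Pressing the butt between them takes about 4 to 10 N, the ferrule about 8 to 15 N; else the hammer slides freely. Short of the last push the head stands about 15 mm too high; after it the hammer settles home.
- jar: bystander: small glass jar with a white lid, 34 mm across, 50 mm high, origin at its underside
- vial: bystander: slim vial with a black lid, 22 mm across, 50 mm high, origin at its underside
- petri: bystander: clear petri dish with chips, 65 mm across, 16 mm high, origin at its underside
Not all that is in view belongs to the job. There is more than one size of the hammer; the job needs the larger.

How it is judged:
By the outcome, as a careful person would: the job done as asked, in the order asked, and still so for the second after the job is handed in, with the robot touching nothing.
It also fails if it takes over 72 s, if anything falls off the work surface, if the arm or the gripper's body presses on something with over 40 N, if the wrist force passes 120 N, or if a joint passes its speed limit or range.

## Working session

There is one attempt and no reset: what is moved stays moved. The work goes in short steps, Python scripts to look and compute and a tool call to move; the robot and the scene stay as the last step left them, time stands still between calls to the robot, and variables do not carry over. Pictures are saved under pics/ and viewed, at most 10 in all, crops included, and the job is handed in when it is done.

Besides the shell and the picture viewer there is one more tool, called after ">>>" by a JSON object that holds its "fn" and its "kwargs". jog_arm: Moves the arm, as the interface text tells. Its arguments: {"type":"object","properties":{"turn":{"type":"array","items":{"type":"array","items":{"type":"number"}}},"linear":{"type":"array","items":{"type":"array","items":{"type":"number"}}},"jaw":{"type":"array","items":{"type":"number"}}},"required":["turn","linear","jaw"]}

```bash
mkdir -p pics; ls; python3 - <<'E'
from bench import arm, eyes
import cv2,numpy as np
print(arm.state())
for n in ("side","top"):
    s=eyes.snapshot(n); cv2.imwrite(f"pics/{n}0.png",s["frame"][:,:,::-1]); print(n,s["mtx"],s["k1"],s["R"],s["t"])
E
```

```text
pics
{'time': 0.0, 'q': array([-1.26608737,  0.47781762,  0.02231826,  1.5564543 , -0.01152159,
        1.1093066 , -0.08313883]), 'joint_velocities': array([ 0.00078256, -0.00167698, -0.00124069,  0.00060643,  0.00099481,
        0.00052146,  0.00039258]), 'tau': array([ 8.19056959e-05, -5.96454334e+01,  1.60826448e+00, -2.81200755e+01,
        1.25520685e-02,  9.25564760e-03,  2.28182410e-05]), 'tool_pos': array([270.53787702, 617.70499262, 203.61239561]), 'tcp_rot': array([-3.13973751e+00,  1.09916193e-04,  2.72877599e+00]), 'ft_force': array([0.07807954, 0.73272897, 0.00683353]), 'ft_torque': array([-0.0486406 , -0.047703  , -0.00447719]), 'grip_force': 0.0, 'finger_gap': 85.63443233788709}
side [[524.29403254   0.         312.77663575]
 [  0.         524.29403254 229.20384686]
 [  0.           0.           1.        ]] -0.08324206700576678 [[ 0.86754086  0.49718423  0.01344257]
 [ 0.31614186 -0.53037054 -0.78661389]
 [-0.38396248  0.68666945 -0.61729886]] [-464.59455079 -117.31809565 1254.97375251]
top [[602.1633464    0.         311.82175493]
 [  0.         602.1633464  251.92819573]
 [  0.           0.           1.        ]] -0.07396910309127869 [[-0.0286817  -0.99945201  0.01652393]
 [-0.98888962  0.02595869 -0.14636756]
 [ 0.14585841 -0.02053841 -0.98909226]] [ -36.59515871  556.36556031 1310.23926085]
```

View pics/side0.png

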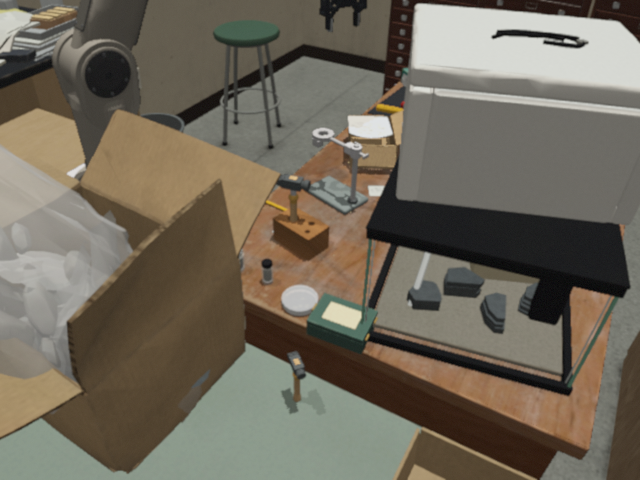

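View pics/top0.png

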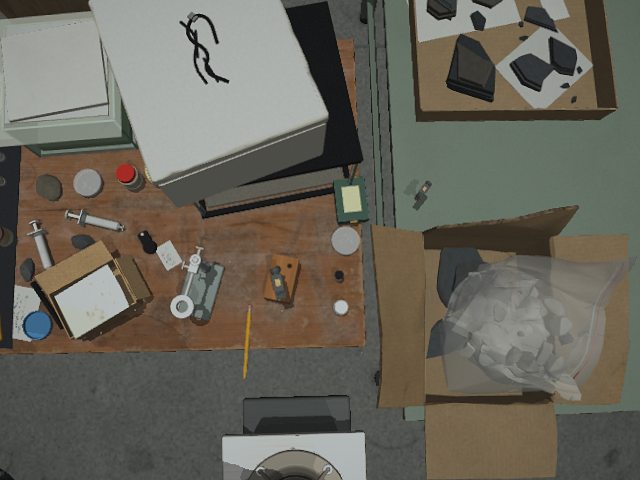

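The side view shows the standing hammer's head at about (293,183), with the block at (301,235), the ring at (323,133) and the post at (355,150). In the top view the head is at (278,285), the ring at (182,306) and the post at (197,253). The hammer on the far table, at (297,375) in the side view, is a decoy.

```bash
cat > h.py <<'E'
import cv2,numpy as np
from bench import arm,eyes
def ray(s,uv):
    K=s["mtx"]; k=s["k1"]
    p=cv2.undistortPoints(np.array([[uv]],float),K,np.array([k,0,0,0,0.]))[0,0]
    R=s["R"];d=R.T@np.array([p[0],p[1],1.]);c=-R.T@s["t"]
    return c,d/np.linalg.norm(d)
def plane(s,uv,z):
    c,d=ray(s,uv); return c+d*(z-c[2])/d[2]
def tri(rs):
    A=sum(np.eye(3)-np.outer(d,d) for c,d in rs); b=sum((np.eye(3)-np.outer(d,d))@c for c,d in rs)
    return np.linalg.solve(A,b)
def proj(s,X):
    return cv2.projectPoints(np.array([X],float),cv2.Rodrigues(s["R"])[0],s["t"],s["mtx"],np.array([s["k1"],0,0,0,0.]))[0].ravel()
def crop(s,box,f,name):
    x0,y0,x1,y1=box
    cv2.imwrite(name,cv2.resize(s["frame"][y0:y1,x0:x1,::-1],None,fx=f,fy=f,interpolation=cv2.INTER_CUBIC))
E
python3 - <<'E'
from h import *
t=eyes.snapshot("top"); s=eyes.snapshot("side")
crop(t,(160,238,320,338),5,"pics/t1.png")
print("head",tri([ray(t,(278,285)),ray(s,(293,183))]),plane(t,(278,285),145))
print("ring",tri([ray(t,(182,306)),ray(s,(323,133))]),plane(t,(182,306),145))
print("post",plane(t,(197,253),156), "pencil", plane(t,(247,340),5))
for n,uv,z in(("jar",(341,307),50),("vial",(339,275),50),("petri",(345,240),16)): print(n,plane(t,uv,z))
E
```

```text
head [474.93661361  22.79372399 138.54877749] [473.08066709  21.6632555  145.        ]
ring [434.62443375 218.14976292 146.91065092] [435.13536711 218.79161119 145.        ]
post [542.18544524 185.93886667 156.        ] pencil [363.40142029  99.47619782   5.        ]
jar [ 429.55613742 -112.44206599   50.        ]
vial [ 500.53549851 -110.5036265    50.        ]
petri [ 584.54989236 -129.35116893   16.        ]
```

View pics/t1.png

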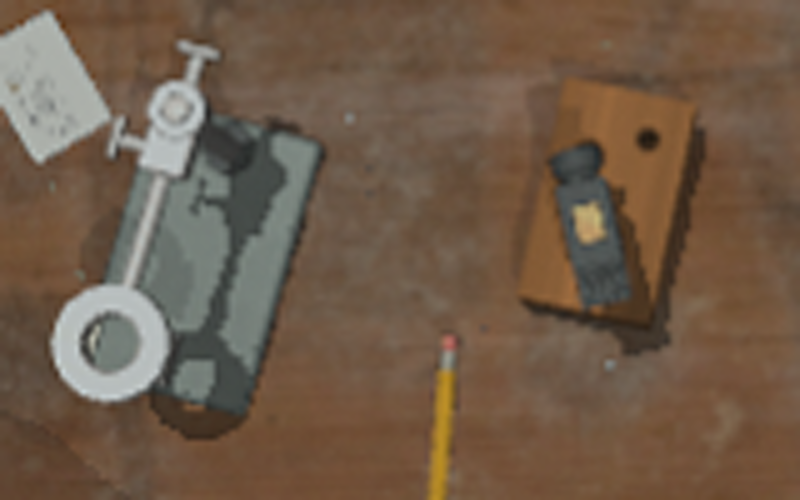

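The top crop shows the ring's centre at (109,343) with a bore that is clear, and the post at (177,107). The hammer head runs from its striking face at (577,158) to the peen at (605,298), and the wood end, which marks the handle axis, is at (590,222).

```bash
python3 - <<'E'
from h import *
t=eyes.snapshot("top"); s=eyes.snapshot("side")
f=lambda u,v:((u+.5)/5-.5+160,(v+.5)/5-.5+238)
a,b=plane(t,f(605,298),150),plane(t,f(577,158),145)
print("peen",a,"face",b,"yaw x",np.arctan2(*(b-a)[[1,0]]))
hsv=cv2.cvtColor(t["frame"],cv2.COLOR_RGB2HSV)
m=cv2.inRange(hsv,(8,70,130),(30,255,255)); m2=np.zeros_like(m); m2[276:290,270:286]=m[276:290,270:286]
print("wood px",np.argwhere(m2).mean(0)[::-1], plane(t,np.argwhere(m2).mean(0)[::-1],150), plane(t,f(590,222),150))
m=(t["frame"].min(2)>150).astype(np.uint8); q=np.zeros_like(m); q[292:322,166:197]=m[292:322,166:197]
c=max(cv2.findContours(q,cv2.RETR_EXTERNAL,cv2.CHAIN_APPROX_NONE)[0],key=cv2.contourArea); (u,v),r=cv2.minEnclosingCircle(c)
print("ring top",u,v,r,plane(t,(u,v),145), plane(t,f(109,343),145))
print("post", plane(t,f(177,107),156))
big=cv2.hconcat([cv2.resize(s["frame"][y:y+50,x:x+60,::-1],None,fx=6.6,fy=6.6,interpolation=cv2.INTER_CUBIC) for x,y in((265,170),(300,115))])
cv2.imwrite("pics/s1.png",big); print(big.shape)
print([proj(s,(473,22,z)) for z in(60,128,150)])
E
```

```text
peen [447.5254686   16.70524455 150.        ] face [505.88759382  27.1596138  145.        ] yaw x 0.17724947907832153
wood px [275.9  282.96] [476.91304615  25.68193625 150.        ] [478.79088591  22.16663468 150.        ]
ring top 182.0 304.5 13.124505043029785 [438.19976219 218.79163533 145.        ] [434.75747938 220.02189169 145.        ]
post [529.87502924 190.05416315 156.        ]
(330, 792, 3)
[array([291.58649947, 215.91836577]), array([291.19031193, 187.60924459]), array([291.05749417, 177.95136799])]
```

View pics/s1.png

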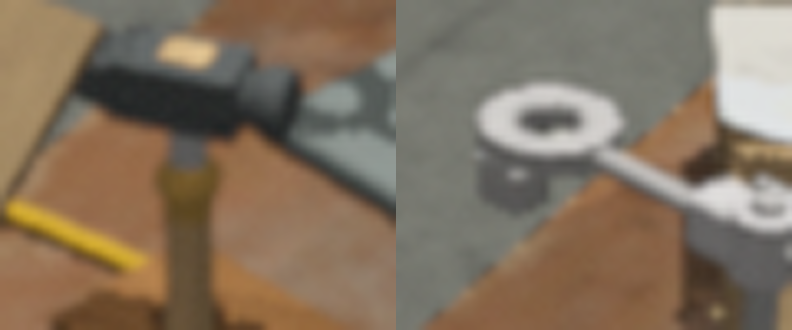

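The side crops show the head's wood end at about (293.2,177.1) in the full picture and the ring's top face centre at about (322.8,132.6). The hammer stands upright.

```bash
python3 - <<'E'
from h import *
t=eyes.snapshot("top"); s=eyes.snapshot("side")
f=lambda u,v:((u+.5)/5-.5+160,(v+.5)/5-.5+238)
print("head",tri([ray(t,f(590,222)),ray(s,(293.2,177.1))]),plane(s,(293.2,177.1),150))
print("ring",tri([ray(t,f(109,343)),ray(s,(322.8,132.6))]),plane(s,(322.8,132.6),145))
print(arm.state()["tcp_rot"], arm.state()["time"])
E
```

```text
head [478.20585057  21.87079526 153.72582716] [474.91989109  26.65792989 150.        ]
ring [433.94827166 219.10895212 147.33344827] [431.29889859 222.40097133 145.        ]
[-3.14134106e+00  4.50950534e-05  2.72877554e+00] 0.4
```

>>> {"fn": "jog_arm", "kwargs": {"turn": [[0,0,0.003],[0,0,0.006],[0,0,0.01],[0,0,0.013],[0,0,0.016]], "linear": [[0.07,-0.2,0.1],[0.14,-0.4,0.2],[0.21,-0.6,0.3],[0.28,-0.8,0.4],[0.35,-1,0.5]], "jaw": [1,1,1,1,1]}}

```text
time: 1.02
tool_pos: [306.9, 516.3, 255.8]
tcp_rot: [3.141, 0.001, 2.829]
ft_force: [1.2, -0.5, 1.6]
finger_gap: 85.2
grip_force: 0.0
```

>>> {"fn": "jog_arm", "kwargs": {"turn": [[0,0,0.003],[0,0,0.006],[0,0,0.01],[0,0,0.013],[0,0,0.016]], "linear": [[0.07,-0.2,0],[0.14,-0.4,0],[0.21,-0.6,0],[0.28,-0.8,0],[0.35,-1,0]], "jaw": [1,1,1,1,1]}}

```text
time: 1.65
tool_pos: [341.6, 416.3, 255.4]
tcp_rot: [3.141, 0.001, 2.93]
ft_force: [1.0, -0.4, 0.2]
finger_gap: 85.1
grip_force: 0.0
```

>>> {"fn": "jog_arm", "kwargs": {"turn": [[0,0,0.003],[0,0,0.006],[0,0,0.01],[0,0,0.013],[0,0,0.016]], "linear": [[0.07,-0.2,0],[0.14,-0.4,0],[0.21,-0.6,0],[0.28,-0.8,0],[0.35,-1,0]], "jaw": [1,1,1,1,1]}}

```text
time: 2.28
tool_pos: [376.2, 316.2, 255.3]
tcp_rot: [3.141, 0.001, 3.03]
ft_force: [0.0, 0.6, -0.6]
finger_gap: 85.4
grip_force: 0.0
```

>>> {"fn": "jog_arm", "kwargs": {"turn": [[0,0,0.003],[0,0,0.006],[0,0,0.01],[0,0,0.013],[0,0,0.016]], "linear": [[0.07,-0.2,0],[0.14,-0.4,0],[0.21,-0.6,0],[0.28,-0.8,0],[0.35,-1,0]], "jaw": [1,1,1,1,1]}}

```text
time: 2.9
tool_pos: [410.9, 216.3, 255.3]
tcp_rot: [3.141, 0.001, 3.131]
ft_force: [1.2, 1.0, 0.4]
finger_gap: 85.5
grip_force: 0.0
```

>>> {"fn": "jog_arm", "kwargs": {"turn": [[0,0,0.003],[0,0,0.006],[0,0,0.01],[0,0,0.013],[0,0,0.016]], "linear": [[0.07,-0.2,0],[0.14,-0.4,0],[0.21,-0.6,0],[0.28,-0.8,0],[0.35,-1,0]], "jaw": [1,1,1,1,1]}}

```text
time: 3.52
tool_pos: [445.6, 116.3, 255.2]
tcp_rot: [3.141, 0.001, -3.052]
ft_force: [-0.5, -0.2, -0.1]
finger_gap: 85.3
grip_force: 0.0
```

>>> {"fn": "jog_arm", "kwargs": {"turn": [[0,0,0.003],[0,0,0.006],[0,0,0.01],[0,0,0.014],[0,0,0.014]], "linear": [[0.08,-0.23,0],[0.16,-0.46,0],[0.24,-0.7,0],[0.32,-0.94,0],[0.32,-0.94,0]], "jaw": [1,1,1,1,1]}}

```text
time: 4.15
tool_pos: [477.6, 21.5, 255.2]
tcp_rot: [3.142, 0.001, -2.968]
ft_force: [-0.8, 0.4, -0.8]
finger_gap: 85.5
grip_force: 0.0
```

```bash
python3 - <<'E'
from h import *
w=eyes.snapshot("wrist"); cv2.imwrite("pics/w1.png",w["frame"][:,:,::-1])
st=arm.state(); print(st["tool_pos"],st["tcp_rot"])
print(w["mtx"],-w["R"].T@w["t"])
print("expected head top px",proj(w,(477.5,23,150)),"tcp",proj(w,st["tool_pos"]))
E
```

```text
[477.31588133  23.0740956  255.06116162] [ 3.14099695e+00  5.50512573e-04 -2.96651290e+00]
[[372.33049613   0.         318.00100448]
 [  0.         372.33049613 241.83662899]
 [  0.           0.           1.        ]] [397.48050139   7.18329819 425.20773385]
expected head top px [320.38545394 229.25982966] tcp [321.80827726 288.30643785]
```

View pics/w1.png

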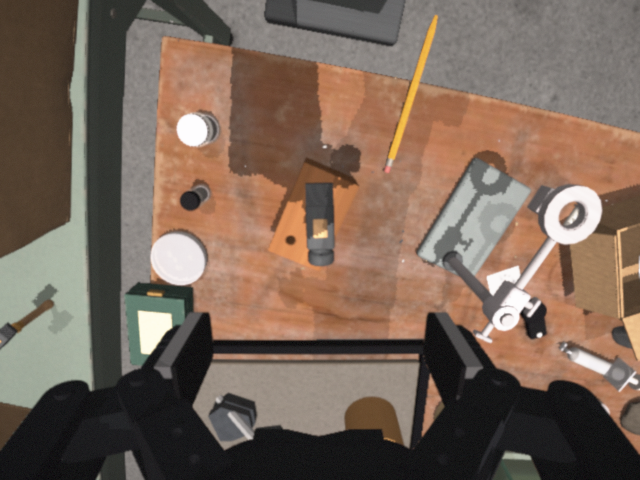

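The wrist view shows the hammer's wood end at (320,228), against an expected (320,229), and the head is aligned with the tool. The ring is at (571,214). I'll descend and grip.

>>> {"fn": "jog_arm", "kwargs": {"turn": [[0,0,0],[0,0,0],[0,0,0],[0,0,0],[0,0,0]], "linear": [[0,0,-0.2],[0,0,-0.4],[0,0,-0.6],[0,0,-0.75],[0,0,-0.85]], "jaw": [1,1,1,1,1]}}

```text
time: 4.82
tool_pos: [477.4, 24.8, 169.1]
tcp_rot: [3.141, -0.0, -2.963]
ft_force: [0.8, 0.1, 0.3]
finger_gap: 85.7
grip_force: 0.0
```

>>> {"fn": "jog_arm", "kwargs": {"turn": [[0,0,0],[0,0,0],[0,0,0],[0,0,0],[0,0,0]], "linear": [[0,0,-0.1],[0,0,-0.2],[0,0,-0.3],[0,0,-0.38],[0,0,-0.38]], "jaw": [1,1,1,1,0.5]}}

```text
time: 5.45
tool_pos: [477.3, 24.2, 131.0]
tcp_rot: [-3.141, -0.001, -2.964]
ft_force: [-0.9, -0.1, 0.2]
finger_gap: 69.4
grip_force: 0.0
```

>>> {"fn": "jog_arm", "kwargs": {"turn": [[0,0,0],[0,0,0],[0,0,0],[0,0,0],[0,0,0]], "linear": [[0,0,0],[0,0,0],[0,0,0],[0,0,0],[0,0,0]], "jaw": [0.4,0.3,0.2,0.1,0]}}

```text
time: 6.08
tool_pos: [477.8, 24.3, 131.7]
tcp_rot: [3.142, 0.0, -2.964]
ft_force: [-1.3, 0.4, -0.1]
finger_gap: -0.1
grip_force: 0.0
```

>>> {"fn": "jog_arm", "kwargs": {"turn": [[0,0,0],[0,0,0],[0,0,0],[0,0,0],[0,0,0]], "linear": [[0,0,0],[0,0,0],[0,0,0],[0,0,0],[0,0,0]], "jaw": [0,0,0,0,0]}}

```text
time: 6.7
tool_pos: [477.8, 24.3, 131.6]
tcp_rot: [3.142, 0.0, -2.964]
ft_force: [0.5, -0.6, -0.2]
finger_gap: -0.0
grip_force: 0.0
```

```bash
python3 - <<'E'
from h import *
w=eyes.snapshot("wrist"); s=eyes.snapshot("side")
a=cv2.resize(w["frame"][:,:,::-1],(400,300)); b=cv2.resize(s["frame"][130:280,220:420,::-1],(400,300))
cv2.imwrite("pics/c2.png",cv2.hconcat([a,b]))
E
```

```text
(no output)
```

View pics/c2.png

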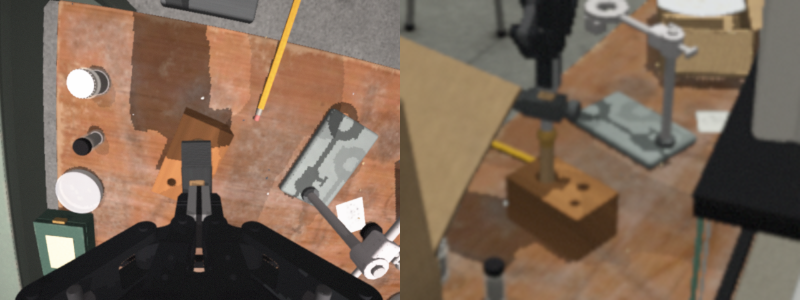

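```bash
python3 - <<'E'
from h import *
w=eyes.snapshot("wrist"); s=eyes.snapshot("side"); st=arm.state()
print(st["tool_pos"],st["finger_gap"],st["ft_force"])
print("cam",-w["R"].T@w["t"]); 
for n,X in(("tcp",st["tool_pos"]),("wood",(477.5,23,150)),("top+20",(477.5,23,170))): print(n,proj(w,X),proj(s,X))
a=w["frame"][230:430,230:400,::-1]; b=s["frame"][140:210,260:330,::-1]
cv2.imwrite("pics/c3.png",cv2.hconcat([cv2.resize(a,(400,470)),cv2.resize(b,(400,470),interpolation=cv2.INTER_CUBIC)]))
E
```

```text
[477.75552907  24.31050454 131.59060688] -0.21982716092687812 [-0.66666271  0.13408279 -0.98612144]
cam [397.9392155    9.7286894  301.66689064]
tcp [318.54659957 288.25351127] [293.90711824 186.18302805]
wood [315.86120388 304.77744336] [293.35124658 178.36541488]
top+20 [315.58219636 328.17142199] [293.25643479 169.35696383]
```

View pics/c3.png

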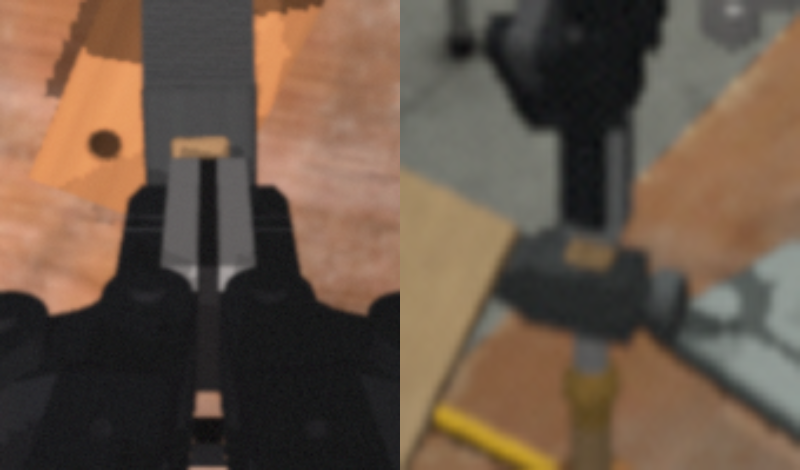

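The left crop (wrist) shows the shut pads ending just over the head: the tips are at about row 297, beside the wood end. The side crop also has the pads standing on top of the head. So the fingers closed above the head, and I need to work out how high the tips really are.

```bash
python3 - <<'E'
from h import *
w=eyes.snapshot("wrist"); s=eyes.snapshot("side")
for x in (467,477.5):
  for z in (135,140,145,150,155,160): print(x,z,proj(w,(x,24,z)).round(1),proj(s,(x,24,z)).round(1))
print("pads width px 86/2.35=36 ->")
E
```

```text
467 135 [321.9 271.4] [289.  183.2]
467 140 [322.  275.5] [289. 181.]
467 145 [322.1 279.9] [289.  178.8]
467 150 [322.2 284.5] [288.9 176.6]
467 155 [322.3 289.4] [288.9 174.4]
467 160 [322.4 294.5] [288.9 172.1]
477.5 135 [318.  290.7] [293.7 184.7]
477.5 140 [318.  295.2] [293.7 182.5]
477.5 145 [318. 300.] [293.6 180.3]
477.5 150 [318.  305.1] [293.6 178.1]
477.5 155 [318.  310.5] [293.6 175.9]
477.5 160 [318.  316.2] [293.6 173.6]
pads width px 86/2.35=36 ->
```

The tips are really at about z 155, roughly 24 mm short of the reported TCP. I'll open, go 24 mm lower and grip again.

>>> {"fn": "jog_arm", "kwargs": {"turn": [[0,0,0],[0,0,0],[0,0,0],[0,0,0],[0,0,0]], "linear": [[0,0,0.05],[0,0,0.05],[0,0,0.05],[0,0,0.05],[0,0,0.05]], "jaw": [1,1,1,1,1]}}

```text
time: 7.62
tool_pos: [477.7, 24.3, 136.6]
tcp_rot: [3.142, -0.0, -2.964]
ft_force: [0.3, 0.2, -0.0]
finger_gap: 85.0
grip_force: 0.0
```

>>> {"fn": "jog_arm", "kwargs": {"turn": [[0,0,0],[0,0,0],[0,0,0],[0,0,0],[0,0,0]], "linear": [[0,0,0],[0,0,-0.09],[0,0,-0.19],[0,0,-0.29],[0,0,-0.29]], "jaw": [1,1,1,1,1]}}

```text
time: 8.25
tool_pos: [476.9, 24.1, 106.5]
tcp_rot: [-3.141, -0.002, -2.964]
ft_force: [-0.0, 0.8, 0.3]
finger_gap: 85.6
grip_force: 0.0
```

>>> {"fn": "jog_arm", "kwargs": {"turn": [[0,0,0],[0,0,0],[0,0,0],[0,0,0],[0,0,0]], "linear": [[0,0,0],[0,0,0],[0,0,0],[0,0,0],[0,0,0]], "jaw": [0.6,0.5,0.4,0.3,0.2]}}

```text
time: 8.88
tool_pos: [478.2, 24.3, 108.0]
tcp_rot: [-3.142, 0.001, -2.964]
ft_force: [-0.5, -0.5, 3.9]
finger_gap: 20.5
grip_force: 59.5
```

>>> {"fn": "jog_arm", "kwargs": {"turn": [[0,0,0],[0,0,0],[0,0,0],[0,0,0],[0,0,0]], "linear": [[0,0,0],[0,0,0],[0,0,0],[0,0,0],[0,0,0]], "jaw": [0.1,0,0,0,0]}}

```text
time: 9.5
tool_pos: [478.3, 24.3, 108.0]
tcp_rot: [3.142, 0.001, -2.964]
ft_force: [-1.2, -0.5, 6.0]
finger_gap: 20.8
grip_force: 59.6
```

```bash
python3 - <<'E'
from h import *
w=eyes.snapshot("wrist"); s=eyes.snapshot("side"); print({k:v for k,v in arm.state().items() if k in("tool_pos","finger_gap","grip_force","ft_force")})
a=w["frame"][210:410,230:400,::-1]; b=s["frame"][140:210,260:330,::-1]
cv2.imwrite("pics/c4.png",cv2.hconcat([cv2.resize(a,(400,470)),cv2.resize(b,(400,470),interpolation=cv2.INTER_CUBIC)]))
E
```

```text
{'tool_pos': array([478.207513  ,  24.26816079, 107.96087259]), 'ft_force': array([ 1.03208254, -1.58378093,  5.22709938]), 'grip_force': 59.59085941314697, 'finger_gap': 20.80800030404104}
```

Gripped: gap 20.8 mm, 59.6 N. I'll lift clear of the block and then look again.

>>> {"fn": "jog_arm", "kwargs": {"turn": [[0,0,0],[0,0,0],[0,0,0],[0,0,0],[0,0,0]], "linear": [[0,0,0.1],[0,0,0.25],[0,0,0.4],[0,0,0.6],[0,0,0.8]], "jaw": [0,0,0,0,0]}}

```text
time: 10.22
tool_pos: [477.8, 24.3, 189.1]
tcp_rot: [3.141, 0.001, -2.964]
ft_force: [0.7, -0.9, -2.9]
finger_gap: 20.1
grip_force: 59.0
```

>>> {"fn": "jog_arm", "kwargs": {"turn": [[0,0,0],[0,0,0],[0,0,0],[0,0,0],[0,0,0]], "linear": [[0,0,0.2],[0,0,0.4],[0,0,0.6],[0,0,0.8],[0,0,0.9]], "jaw": [0,0,0,0,0]}}

```text
time: 10.85
tool_pos: [478.1, 24.3, 279.3]
tcp_rot: [3.141, 0.002, -2.964]
ft_force: [0.6, -0.0, -1.4]
finger_gap: 20.5
grip_force: 59.0
```

>>> {"fn": "jog_arm", "kwargs": {"turn": [[0,0,0],[0,0,0],[0,0,0],[0,0,0],[0,0,0]], "linear": [[-0.05,0.2,0],[-0.1,0.4,0],[-0.15,0.6,0],[-0.2,0.8,0],[-0.24,1,0]], "jaw": [0,0,0,0,0]}}

```text
time: 11.48
tool_pos: [453.2, 124.8, 277.6]
tcp_rot: [-3.141, -0.001, -2.964]
ft_force: [0.0, 0.7, -2.5]
finger_gap: 20.3
grip_force: 59.0
```

```bash
python3 - <<'E'
from h import *
w=eyes.snapshot("wrist"); s=eyes.snapshot("side"); st=arm.state(); print({k:v for k,v in st.items() if k in("tool_pos","tcp_rot","finger_gap","grip_force","ft_force")})
np.save("w5.npy",w,allow_pickle=True); np.save("s5.npy",s,allow_pickle=True)
print("ring expect",proj(w,(433.8,220,145)),"s head",proj(s,st["tool_pos"]))
a=cv2.resize(w["frame"][:,:,::-1],(400,300)); 
u,v=proj(s,st["tool_pos"]).astype(int); b=cv2.resize(s["frame"][v-60:v+90,u-60:u+140,::-1],(400,300)); print(u,v)
c=cv2.resize(w["frame"][120:330,220:500,::-1],(400,300)); d=np.zeros_like(c)
cv2.imwrite("pics/c5.png",cv2.vconcat([cv2.hconcat([a,b])]))
E
```

```text
{'tool_pos': array([452.95044266, 126.54196064, 277.52127454]), 'tcp_rot': array([ 3.14100664e+00, -5.49847329e-04, -2.95995932e+00]), 'ft_force': array([-0.77483109, -0.56550564, -1.93638984]), 'grip_force': 59.061110615730286, 'finger_gap': 20.1706047289287}
ring expect [433.57019746 217.51138427] s head [310.16312367  93.4415948 ]
310 93
```

View pics/c5.png

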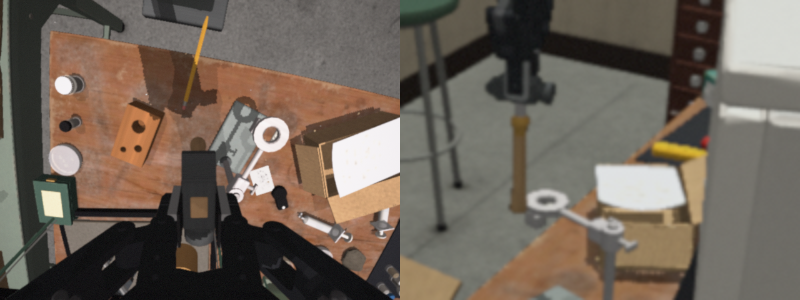

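The wrist view shows the hammer held and the ring at about (432,214), where (434,217) was expected. The side view shows it hanging upright, butt above the ring. I'll refine the ring position from this nearer wrist view.

```bash
python3 - <<'E'
from h import *
w=np.load("w5.npy",allow_pickle=True).item(); s=np.load("s5.npy",allow_pickle=True).item(); t=eyes.snapshot("top")
def fit(S,box,th):
    x0,y0,x1,y1=box; g=S["frame"].min(2)[y0:y1,x0:x1]; m=cv2.resize(g,None,fx=4,fy=4,interpolation=cv2.INTER_CUBIC)>th
    cs,h=cv2.findContours(m.astype(np.uint8),cv2.RETR_CCOMP,cv2.CHAIN_APPROX_NONE)
    for c,hh in zip(cs,h[0]):
        if len(c)>25:
            e=cv2.fitEllipse(c); u=((e[0][0]+.5)/4-.5+x0,(e[0][1]+.5)/4-.5+y0)
            yield ("hole" if hh[3]>=0 else "outer"),np.round(u,1),np.round(np.array(e[1])/4,1),u
for nm,S,b in(("w",w,(395,180,470,245)),("s",s,(300,115,346,150)),("t",t,(166,292,197,322))):
  for th in(130,150,170):
    for k,u,e,uu in fit(S,b,th): print(nm,th,k,u,e,plane(S,uu,145).round(1))
E
```

```text
w 130 outer [439.3 217.5] [ 5.2 15.6] [432.9 224.9 145. ]
w 130 outer [428.2 216.3] [57.  71.5] [433.6 215.2 145. ]
w 130 hole [433.8 215.4] [24.7 27.3] [432.  219.7 145. ]
w 130 outer [417.2 186. ] [ 6.4 10.7] [410.4 199.4 145. ]
w 130 outer [396.5 181.7] [4.2 6.7] [410.  181.8 145. ]
w 150 outer [398.2 243.5] [2.5 4.5] [461.6 196.  145. ]
w 150 outer [439.4 217.5] [ 4.5 14.1] [432.9 224.9 145. ]
w 150 outer [402.3 211. ] [1.6 3.2] [433.1 192.4 145. ]
w 150 outer [398.2 199.5] [ 6.5 11.8] [424.2 186.7 145. ]
w 150 outer [432.  216.2] [52.6 65.1] [432.9 218.3 145. ]
w 150 hole [433.9 215.5] [25.7 28.2] [432.  219.8 145. ]
w 150 outer [416.8 186.3] [4.4 8.4] [410.7 199.2 145. ]
w 150 outer [396.2 181.4] [3.7 5.8] [409.9 181.5 145. ]
w 170 outer [439.6 217.5] [ 3.6 12.8] [432.9 225.  145. ]
w 170 outer [433.4 215.9] [52.3 60.8] [432.4 219.5 145. ]
w 170 hole [434.  215.6] [26.6 29.1] [432.1 219.9 145. ]
s 130 outer [327.7 134.8] [12.4 35.8] [445.5 218.9 145. ]
s 130 hole [322.7 132.7] [3.9 9.5] [431.5 221.7 145. ]
s 150 outer [328.  134.8] [11.5 36.3] [446.  219.2 145. ]
s 150 hole [322.7 132.7] [ 4.6 10.4] [431.5 221.8 145. ]
s 170 outer [338.6 141.4] [ 1.4 18.1] [479.8 204.7 145. ]
s 170 outer [323.1 132.6] [ 9.7 20.1] [431.9 222.6 145. ]
s 170 hole [322.8 132.7] [ 5.3 11.3] [431.4 222.1 145. ]Traceback (most recent call last):
  File "<stdin>", line 12, in <module>
  File "<stdin>", line 6, in fit
TypeError: 'NoneType' object is not subscriptable
```

>>> {"fn": "jog_arm", "kwargs": {"turn": [[0,0,0],[0,0,0],[0,0,0],[0,0,0],[0,0,0]], "linear": [[-0.05,0.24,0],[-0.1,0.48,0],[-0.16,0.72,0],[-0.21,0.96,0],[-0.21,0.96,0]], "jaw": [0,0,0,0,0]}}

```text
time: 12.25
tool_pos: [432.5, 221.1, 277.5]
tcp_rot: [-3.141, -0.0, -2.962]
ft_force: [-0.2, -1.1, -2.3]
finger_gap: 20.3
grip_force: 59.2
```

>>> {"fn": "jog_arm", "kwargs": {"turn": [[0,0,0],[0,0,0],[0,0,0],[0,0,0],[0,0,0]], "linear": [[0,0,-0.06],[0,0,-0.12],[0,0,-0.18],[0,0,-0.25],[0,0,-0.25]], "jaw": [0,0,0,0,0]}}

```text
time: 12.88
tool_pos: [432.4, 219.9, 251.9]
tcp_rot: [-3.141, -0.001, -2.964]
ft_force: [-0.2, 1.2, -2.2]
finger_gap: 20.5
grip_force: 59.1
```

```bash
python3 - <<'E'
from h import *
s=eyes.snapshot("side"); t=eyes.snapshot("top");st=arm.state(); print({k:v for k,v in st.items() if k in("tool_pos","tcp_rot","finger_gap","ft_force")})
X=st["tool_pos"]
print(proj(s,(433.2,220,145)), proj(s,(433.2,220,X[2]-98)), proj(s,(433.2,220,X[2]+20)))
cv2.imwrite("pics/c6.png",cv2.resize(s["frame"][65:165,275:375,::-1],None,fx=6,fy=6,interpolation=cv2.INTER_CUBIC))
E
```

```text
{'tool_pos': array([432.84794061, 220.31942389, 252.61083857]), 'tcp_rot': array([-3.14156946e+00, -7.23485816e-06, -2.96374938e+00]), 'ft_force': array([ 0.02319666, -0.01914883, -3.08147063]), 'finger_gap': 20.689955414609454}
[323.02816694 133.24863742] [323.1378895  129.32070377] [324.56855213  77.85927446]
```

View pics/c6.png

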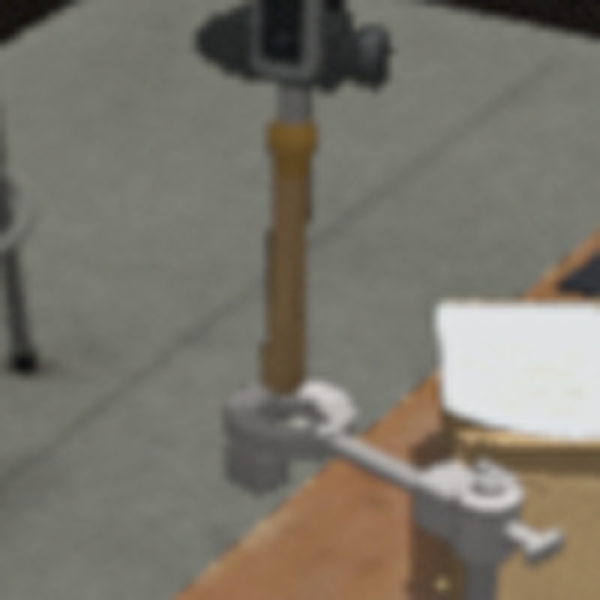

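The side view shows the butt centre at (283,385) and the bore centre at (290,410), so the hammer is about 2 mm to the camera's left. I'll shift it along the head axis, then feel downward.

>>> {"fn": "jog_arm", "kwargs": {"turn": [[0,0,0],[0,0,0],[0,0,0],[0,0,0],[0,0,0]], "linear": [[0.01,0,-0.02],[0.02,0.004,-0.04],[0.02,0.004,-0.06],[0.02,0.004,-0.06],[0.02,0.004,-0.06]], "jaw": [0,0,0,0,0]}}

```text
time: 13.6
tool_pos: [434.8, 220.7, 246.6]
tcp_rot: [3.142, -0.0, -2.964]
ft_force: [-0.7, -0.4, -2.9]
finger_gap: 20.6
grip_force: 59.1
```

>>> {"fn": "jog_arm", "kwargs": {"turn": [[0,0,0],[0,0,0],[0,0,0],[0,0,0],[0,0,0]], "linear": [[0,0,-0.01],[0,0,-0.02],[0,0,-0.03],[0,0,-0.04],[0,0,-0.05]], "jaw": [0,0,0,0,0]}}

```text
time: 14.22
tool_pos: [434.8, 220.7, 241.5]
tcp_rot: [-3.142, -0.0, -2.964]
ft_force: [0.4, 0.2, -2.7]
finger_gap: 20.4
grip_force: 59.1
```

>>> {"fn": "jog_arm", "kwargs": {"turn": [[0,0,0],[0,0,0],[0,0,0],[0,0,0],[0,0,0]], "linear": [[0,0,-0.01],[0,0,-0.02],[0,0,-0.03],[0,0,-0.03],[0,0,-0.03]], "jaw": [0,0,0,0,0]}}

```text
time: 14.85
tool_pos: [434.8, 220.7, 238.6]
tcp_rot: [3.142, 0.0, -2.964]
ft_force: [-0.0, 0.3, -2.2]
finger_gap: 20.4
grip_force: 59.1
```

>>> {"fn": "jog_arm", "kwargs": {"turn": [[0,0,0],[0,0,0],[0,0,0],[0,0,0],[0,0,0]], "linear": [[0,0,-0.01],[0,0,-0.02],[0,0,-0.03],[0,0,-0.03],[0,0,-0.03]], "jaw": [0,0,0,0,0]}}

```text
time: 15.48
tool_pos: [434.8, 220.7, 235.6]
tcp_rot: [3.142, -0.0, -2.964]
ft_force: [-0.4, 0.1, -2.8]
finger_gap: 20.2
grip_force: 59.1
```

The butt is in the bore with no side force. On to the catch.

>>> {"fn": "jog_arm", "kwargs": {"turn": [[0,0,0],[0,0,0],[0,0,0],[0,0,0],[0,0,0]], "linear": [[0,0,-0.01],[0,0,-0.02],[0,0,-0.03],[0,0,-0.04],[0,0,-0.04]], "jaw": [0,0,0,0,0]}}

```text
time: 16.1
tool_pos: [434.7, 220.7, 231.5]
tcp_rot: [-3.142, -0.0, -2.964]
ft_force: [0.2, 0.8, -2.9]
finger_gap: 20.5
grip_force: 59.1
```

>>> {"fn": "jog_arm", "kwargs": {"turn": [[0,0,0],[0,0,0],[0,0,0],[0,0,0],[0,0,0]], "linear": [[0,0,-0.01],[0,0,-0.02],[0,0,-0.03],[0,0,-0.04],[0,0,-0.04]], "jaw": [0,0,0,0,0]}}

```text
time: 16.73
tool_pos: [434.9, 220.9, 227.7]
tcp_rot: [3.141, 0.0, -2.964]
ft_force: [0.9, 1.2, -2.3]
finger_gap: 20.5
grip_force: 59.2
```

>>> {"fn": "jog_arm", "kwargs": {"turn": [[0,0,0],[0,0,0],[0,0,0],[0,0,0],[0,0,0]], "linear": [[0,0,-0.01],[0,0,-0.02],[0,0,-0.03],[0,0,-0.04],[0,0,-0.04]], "jaw": [0,0,0,0,0]}}

```text
time: 17.35
tool_pos: [434.8, 220.8, 223.5]
tcp_rot: [3.142, -0.0, -2.964]
ft_force: [0.1, 0.7, -1.2]
finger_gap: 20.5
grip_force: 59.3
```

>>> {"fn": "jog_arm", "kwargs": {"turn": [[0,0,0],[0,0,0],[0,0,0],[0,0,0],[0,0,0]], "linear": [[0,0,-0.01],[0,0,-0.02],[0,0,-0.03],[0,0,-0.04],[0,0,-0.04]], "jaw": [0,0,0,0,0]}}

```text
time: 17.98
tool_pos: [434.7, 220.7, 219.5]
tcp_rot: [-3.142, -0.0, -2.964]
ft_force: [1.4, 0.8, -0.9]
finger_gap: 20.5
grip_force: 59.2
```

>>> {"fn": "jog_arm", "kwargs": {"turn": [[0,0,0],[0,0,0],[0,0,0],[0,0,0],[0,0,0]], "linear": [[0,0,-0.02],[0,0,-0.04],[0,0,-0.06],[0,0,-0.08],[0,0,-0.1]], "jaw": [0,0,0,0,0]}}

```text
time: 18.6
tool_pos: [434.7, 220.6, 209.3]
tcp_rot: [-3.141, -0.0, -2.964]
ft_force: [0.3, 0.8, -2.8]
finger_gap: 20.4
grip_force: 59.2
```

>>> {"fn": "jog_arm", "kwargs": {"turn": [[0,0,0],[0,0,0],[0,0,0],[0,0,0],[0,0,0]], "linear": [[0,0,-0.02],[0,0,-0.04],[0,0,-0.06],[0,0,-0.08],[0,0,-0.1]], "jaw": [0,0,0,0,0]}}

```text
time: 19.23
tool_pos: [434.6, 220.5, 199.4]
tcp_rot: [-3.141, -0.0, -2.964]
ft_force: [0.9, -0.2, -2.3]
finger_gap: 20.4
grip_force: 59.1
```

>>> {"fn": "jog_arm", "kwargs": {"turn": [[0,0,0],[0,0,0],[0,0,0],[0,0,0],[0,0,0]], "linear": [[0,0,-0.04],[0,0,-0.08],[0,0,-0.12],[0,0,-0.16],[0,0,-0.2]], "jaw": [0,0,0,0,0]}}

```text
time: 19.85
tool_pos: [434.8, 220.7, 179.3]
tcp_rot: [-3.142, -0.0, -2.964]
ft_force: [-0.1, -0.3, -3.1]
finger_gap: 20.5
grip_force: 59.1
```

>>> {"fn": "jog_arm", "kwargs": {"turn": [[0,0,0],[0,0,0],[0,0,0],[0,0,0],[0,0,0]], "linear": [[0,0,-0.04],[0,0,-0.08],[0,0,-0.12],[0,0,-0.16],[0,0,-0.2]], "jaw": [0,0,0,0,0]}}

```text
time: 20.48
tool_pos: [434.8, 220.7, 159.3]
tcp_rot: [3.142, -0.0, -2.964]
ft_force: [-0.6, -0.2, -2.6]
finger_gap: 20.8
grip_force: 59.1
```

>>> {"fn": "jog_arm", "kwargs": {"turn": [[0,0,0],[0,0,0],[0,0,0],[0,0,0],[0,0,0]], "linear": [[0,0,-0.01],[0,0,-0.02],[0,0,-0.03],[0,0,-0.04],[0,0,-0.04]], "jaw": [0,0,0,0,0]}}

```text
time: 21.1
tool_pos: [434.8, 220.7, 155.6]
tcp_rot: [3.142, -0.0, -2.964]
ft_force: [-0.5, -0.3, -2.5]
finger_gap: 20.8
grip_force: 59.1
```

>>> {"fn": "jog_arm", "kwargs": {"turn": [[0,0,0],[0,0,0],[0,0,0],[0,0,0],[0,0,0]], "linear": [[0,0,-0.01],[0,0,-0.02],[0,0,-0.03],[0,0,-0.04],[0,0,-0.04]], "jaw": [0,0,0,0,0]}}

```text
time: 21.72
tool_pos: [434.7, 220.7, 151.5]
tcp_rot: [-3.142, -0.0, -2.964]
ft_force: [0.1, 0.6, -2.5]
finger_gap: 20.6
grip_force: 59.1
```

>>> {"fn": "jog_arm", "kwargs": {"turn": [[0,0,0],[0,0,0],[0,0,0],[0,0,0],[0,0,0]], "linear": [[0,0,-0.01],[0,0,-0.02],[0,0,-0.03],[0,0,-0.04],[0,0,-0.04]], "jaw": [0,0,0,0,0]}}

```text
time: 22.35
tool_pos: [434.7, 220.7, 147.5]
tcp_rot: [-3.142, -0.0, -2.964]
ft_force: [0.1, -0.3, -3.1]
finger_gap: 20.2
grip_force: 59.1
```

>>> {"fn": "jog_arm", "kwargs": {"turn": [[0,0,0],[0,0,0],[0,0,0],[0,0,0],[0,0,0]], "linear": [[0,0,-0.01],[0,0,-0.02],[0,0,-0.03],[0,0,-0.04],[0,0,-0.04]], "jaw": [0,0,0,0,0]}}

```text
time: 22.98
tool_pos: [434.7, 220.7, 143.5]
tcp_rot: [-3.142, -0.0, -2.964]
ft_force: [-1.0, 0.8, -1.6]
finger_gap: 20.8
grip_force: 59.1
```

>>> {"fn": "jog_arm", "kwargs": {"turn": [[0,0,0],[0,0,0],[0,0,0],[0,0,0],[0,0,0]], "linear": [[0,0,-0.01],[0,0,-0.02],[0,0,-0.03],[0,0,-0.03],[0,0,-0.03]], "jaw": [0,0,0,0,0]}}

```text
time: 23.6
tool_pos: [434.8, 220.7, 140.6]
tcp_rot: [3.142, -0.0, -2.964]
ft_force: [-1.5, -0.3, -3.1]
finger_gap: 20.4
grip_force: 59.1
```

>>> {"fn": "jog_arm", "kwargs": {"turn": [[0,0,0],[0,0,0],[0,0,0],[0,0,0],[0,0,0]], "linear": [[0,0,-0.01],[0,0,-0.02],[0,0,-0.03],[0,0,-0.03],[0,0,-0.03]], "jaw": [0,0,0,0,0]}}

```text
time: 24.22
tool_pos: [434.9, 220.6, 137.7]
tcp_rot: [-3.141, 0.0, -2.964]
ft_force: [-0.5, -2.2, -0.2]
finger_gap: 20.3
grip_force: 59.5
```

>>> {"fn": "jog_arm", "kwargs": {"turn": [[0,0,0],[0,0,0],[0,0,0],[0,0,0],[0,0,0]], "linear": [[0,0,-0.01],[0,0,-0.02],[0,0,-0.02],[0,0,-0.02],[0,0,-0.02]], "jaw": [0,0,0,0,0]}}

```text
time: 24.85
tool_pos: [434.9, 220.7, 135.6]
tcp_rot: [-3.142, 0.0, -2.964]
ft_force: [0.4, -2.1, 2.7]
finger_gap: 20.3
grip_force: 59.7
```

Ferrule contact is building, about 5 N above the hammer's weight.

>>> {"fn": "jog_arm", "kwargs": {"turn": [[0,0,0],[0,0,0],[0,0,0],[0,0,0],[0,0,0]], "linear": [[0,0,-0.01],[0,0,-0.02],[0,0,-0.02],[0,0,-0.02],[0,0,-0.02]], "jaw": [0,0,0,0,0]}}

```text
time: 25.48
tool_pos: [434.8, 220.6, 133.6]
tcp_rot: [-3.142, 0.0, -2.964]
ft_force: [0.2, -3.5, 2.1]
finger_gap: 20.6
grip_force: 59.8
```

>>> {"fn": "jog_arm", "kwargs": {"turn": [[0,0,0],[0,0,0],[0,0,0],[0,0,0],[0,0,0]], "linear": [[0,0,-0.01],[0,0,-0.02],[0,0,-0.02],[0,0,-0.02],[0,0,-0.02]], "jaw": [0,0,0,0,0]}}

```text
time: 26.1
tool_pos: [434.7, 220.6, 131.4]
tcp_rot: [-3.141, -0.0, -2.964]
ft_force: [0.9, -2.1, -2.7]
finger_gap: 20.1
grip_force: 59.2
```

>>> {"fn": "jog_arm", "kwargs": {"turn": [[0,0,0],[0,0,0],[0,0,0],[0,0,0],[0,0,0]], "linear": [[0,0,-0.01],[0,0,-0.02],[0,0,-0.02],[0,0,-0.02],[0,0,-0.02]], "jaw": [0,0,0,0,0]}}

```text
time: 26.72
tool_pos: [434.5, 221.0, 129.5]
tcp_rot: [3.141, -0.0, -2.963]
ft_force: [0.8, -0.1, -5.1]
finger_gap: 20.5
grip_force: 58.9
```

>>> {"fn": "jog_arm", "kwargs": {"turn": [[0,0,0],[0,0,0],[0,0,0],[0,0,0],[0,0,0]], "linear": [[0,0,-0.01],[0,0,-0.02],[0,0,-0.02],[0,0,-0.02],[0,0,-0.02]], "jaw": [0,0,0,0,0]}}

```text
time: 27.35
tool_pos: [434.7, 220.7, 127.6]
tcp_rot: [-3.142, -0.0, -2.964]
ft_force: [-0.5, -0.2, -4.3]
finger_gap: 20.6
grip_force: 59.1
```

The catch is now pulling the hammer home. I'll finish in 1 mm steps.

>>> {"fn": "jog_arm", "kwargs": {"turn": [[0,0,0],[0,0,0],[0,0,0],[0,0,0],[0,0,0]], "linear": [[0,0,-0.005],[0,0,-0.01],[0,0,-0.01],[0,0,-0.01],[0,0,-0.01]], "jaw": [0,0,0,0,0]}}

```text
time: 27.98
tool_pos: [434.8, 220.8, 126.6]
tcp_rot: [3.142, 0.0, -2.964]
ft_force: [-0.0, -0.4, -2.7]
finger_gap: 20.6
grip_force: 59.1
```

>>> {"fn": "jog_arm", "kwargs": {"turn": [[0,0,0],[0,0,0],[0,0,0],[0,0,0],[0,0,0]], "linear": [[0,0,-0.005],[0,0,-0.01],[0,0,-0.01],[0,0,-0.01],[0,0,-0.01]], "jaw": [0,0,0,0,0]}}

```text
time: 28.6
tool_pos: [434.9, 220.8, 125.7]
tcp_rot: [3.141, 0.0, -2.964]
ft_force: [0.6, -0.2, -2.9]
finger_gap: 20.4
grip_force: 59.2
```

>>> {"fn": "jog_arm", "kwargs": {"turn": [[0,0,0],[0,0,0],[0,0,0],[0,0,0],[0,0,0]], "linear": [[0,0,-0.003],[0,0,-0.006],[0,0,-0.006],[0,0,-0.006],[0,0,-0.006]], "jaw": [0,0,0,0,0]}}

```text
time: 29.22
tool_pos: [434.8, 220.7, 125.0]
tcp_rot: [3.142, 0.0, -2.964]
ft_force: [0.6, 0.4, -1.9]
finger_gap: 20.8
grip_force: 59.2
```

>>> {"fn": "jog_arm", "kwargs": {"turn": [[0,0,0],[0,0,0],[0,0,0],[0,0,0],[0,0,0]], "linear": [[0,0,-0.002],[0,0,-0.004],[0,0,-0.004],[0,0,-0.004],[0,0,-0.004]], "jaw": [0,0,0,0,0]}}

```text
time: 29.85
tool_pos: [434.8, 220.7, 124.6]
tcp_rot: [3.142, 0.0, -2.964]
ft_force: [-1.8, -1.3, -0.3]
finger_gap: 20.7
grip_force: 59.5
```

>>> {"fn": "jog_arm", "kwargs": {"turn": [[0,0,0],[0,0,0],[0,0,0],[0,0,0],[0,0,0]], "linear": [[0,0,-0.002],[0,0,-0.004],[0,0,-0.004],[0,0,-0.004],[0,0,-0.004]], "jaw": [0,0,0,0,0]}}

```text
time: 30.48
tool_pos: [434.8, 220.7, 124.3]
tcp_rot: [3.142, -0.0, -2.964]
ft_force: [-2.5, -0.7, 2.1]
finger_gap: 20.6
grip_force: 59.9
```

It is seated on the ring at about 5 N. I'll let go and back off upward.

>>> {"fn": "jog_arm", "kwargs": {"turn": [[0,0,0],[0,0,0],[0,0,0],[0,0,0],[0,0,0]], "linear": [[0,0,0],[0,0,0],[0,0,0],[0,0,0],[0,0,0]], "jaw": [0.3,0.4,0.5,0.6,0.6]}}

```text
time: 31.1
tool_pos: [434.8, 220.7, 124.2]
tcp_rot: [3.142, -0.0, -2.964]
ft_force: [1.4, -0.3, 0.4]
finger_gap: 51.2
grip_force: 0.0
```

>>> {"fn": "jog_arm", "kwargs": {"turn": [[0,0,0],[0,0,0],[0,0,0],[0,0,0],[0,0,0]], "linear": [[0,0,0],[0,0,0.1],[0,0,0.3],[0,0,0.5],[0,0,0.7]], "jaw": [0.6,0.6,0.6,0.6,0.6]}}

```text
time: 31.72
tool_pos: [434.9, 220.7, 195.6]
tcp_rot: [3.141, 0.001, -2.964]
ft_force: [0.4, 1.0, -0.2]
finger_gap: 51.3
grip_force: 0.0
```

>>> {"fn": "jog_arm", "kwargs": {"turn": [[0,0,0],[0,0,0],[0,0,0],[0,0,0],[0,0,0]], "linear": [[0,0,0.2],[0,0,0.4],[0,0,0.6],[0,0,0.8],[0,0,0.8]], "jaw": [0.6,0.6,0.6,0.6,0.6]}}

```text
time: 32.35
tool_pos: [435.7, 221.2, 276.1]
tcp_rot: [3.14, 0.003, -2.964]
ft_force: [0.1, 0.3, 0.4]
finger_gap: 51.2
grip_force: 0.0
```

```bash
python3 - <<'E'
from h import *
s=eyes.snapshot("side"); w=eyes.snapshot("wrist"); print(arm.state()["tool_pos"],arm.state()["ft_force"])
print(proj(s,(433.2,220,145)),proj(s,(433.2,220,167)),proj(s,(433.2,220,27)))
a=cv2.resize(s["frame"][100:220,280:380,::-1],(400,480),interpolation=cv2.INTER_CUBIC); b=cv2.resize(w["frame"][:,:,::-1],(400,300)); b=cv2.copyMakeBorder(b,0,180,0,0,cv2.BORDER_CONSTANT)
cv2.imwrite("pics/end.png",cv2.hconcat([a,b]))
E
```

```text
[434.57080312 220.57532648 273.99904523] [ 0.82125101 -0.36271878  0.23755629]
[323.02816694 133.24863742] [323.28079013 124.2010992 ] [321.75783119 178.53786285]
```

View pics/end.png

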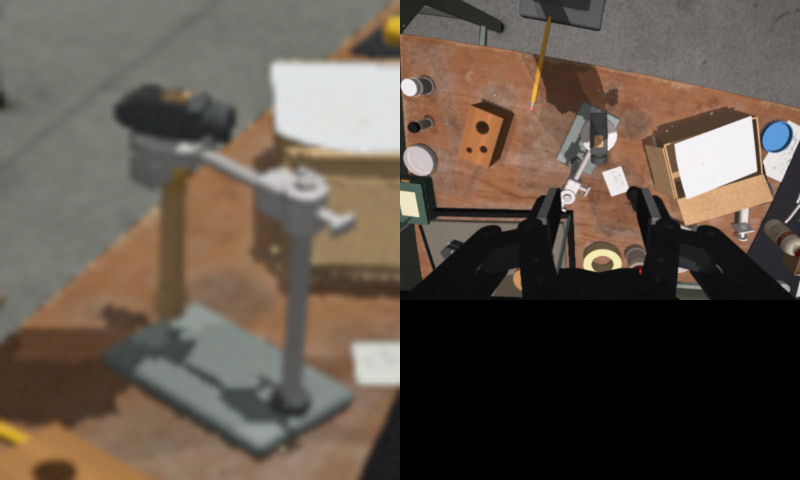

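The head at (175,112) sits flat on the ring with no gap, the handle hangs through the bore, and the gripper is clear. The jar, vial and dish are undisturbed.

```bash
python3 -c "
from bench import close_job
print(close_job())"
```

```text
the job is handed in; nothing more can be done
None
```

The hammer hangs fully home in its ring holder, past the spring catch and released. No force reading went above about 7 N, the jar, vial and petri dish look undisturbed, and I handed the job in at about 32 s (the result was not reported back).

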